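# Count to the third gap of the stamp rack and slide the round stamp home

## Task

Put the round stamp that stands on the desk back in its place, the third gap of the stamp rack, counting every gap, full or empty, from the rack's left-hand end as the robot sees it. First count along with a fingertip lightly on the rack's top rail, touching the rail over the first, the second and the third gap in turn; then push the stamp across the desk, upright, into the third gap until it stands fully home against the rod at the back. Only push the stamp, never pick it up or tip it over, and leave the other stamps and the ink pad where they are.

Things in the scene. Friction and masses are not known exactly. Their poses are not given: they have to be found in the camera images.
- stamp: Rubber stamp to put away, the only one standing out on the desk before the rack: round wooden base 44 mm in diameter, 22 mm tall, with a turned dark wooden handle on its axis, at most 27 mm thick; 69 mm tall over all. About 0.12 kg, loose; slides upright when pushed low on its base. Origin: centre of its underside, on the desk; z is the handle's axis.
- rack: Stamp rack, fixed: 7 upright grey steel dividers 3 mm thick, 66 mm tall, at 56 mm pitch along y: six gaps 53 mm wide, open to front and top, no floor. Axes at yaw 0: x away from the robot, y to its left, z up. Origin: on the desk, mid-row. Gap centres, first to sixth from the left: y = 140, 84, 28, -28, -84, -140 mm. Dividers span x -20 to +32 mm; low end feet (30 mm tall) reach x = +67 mm.
- back_rod (a point): Middle of the fixed steel rod, 8 mm thick, that runs along the back of all the rack's gaps, 12 mm above the desk; it lies 24 mm behind the rack's origin (rack x = +24 mm), axes as the rack's. The round stamp is fully home when its base touches this rod: its centre is then at rack x = -2 mm and its base stands 4 mm out of the front of the gap.
- rail: The rack's top rail: rigid level steel bar 10 mm in diameter, 352 mm long, with a round black cap 14 mm thick at each end. Origin: middle of the bar, on its centre line, 71 mm above the desk and 26 mm behind the rack's origin (rack x = +26 mm); axes as the rack's. Its top is 76 mm above the desk, clear above dividers and stamps. First, second, third gap: its y = 140, 84, 28 mm.
- stamp_oblong: Stamp with an oblong wooden block base 36 x 26 x 20 mm and a turned handle, 67 mm tall. Its origin is the centre of its underside, on the desk. Loose; it stands in the second, fourth or sixth gap and must be left there.
- stamp_small: Stamp with a small round base 32 mm in diameter and a turned handle, 69 mm tall. Its origin is the centre of its underside, on the desk. Loose; it stands in the second, fourth or sixth gap and must be left there.
- stamp_square: Stamp with a nearly square block base 32 x 34 x 20 mm and a turned handle, 67 mm tall. Its origin is the centre of its underside, on the desk. Loose; it stands in the second, fourth or sixth gap and must be left there.
- ink_pad: Ink pad in an open grey tin 75 x 115 x 16 mm with its lid standing up 52 mm high behind it, lying on the desk to the robot's right of the work. Origin: centre of its underside. Loose; leave it where it is.
Not all that is in view belongs to the job. What is shaped like the stamp but red or yellow is not meant.

How it is judged:
On the way, in this order (a step that is already met when the one before it is completed fails the run):
1. a fingertip touches the top rail over the first gap (contact force between the fingers and rail above 0.4 N and y of the grasp point in the frame of rail between 0.118 and 0.162 m), for 0.04 s.
2. then over the second gap (contact force between the fingers and rail above 0.4 N and y of the grasp point in the frame of rail between 0.062 and 0.106 m), for 0.04 s.
3. then over the third gap (contact force between the fingers and rail above 0.4 N and y of the grasp point in the frame of rail between 0.006 and 0.05 m), for 0.04 s.
4. then the round stamp is pushed home in the third gap (x of stamp in the frame of rack between -0.009 and 0.006 m and y of stamp in the frame of rack between 0.016 and 0.04 m and angle between stamp's own z axis and vertical below 0.1 rad and height (world z) of stamp below 0.005 m), for 0.2 s.
At the end, for the whole second after the job is handed in: The round stamp stands upright (within 0.1 rad) on the desk in the third gap from the left, its centre within 12 mm of the gap's centre line and at most 7 mm short of standing against the back rod, at rest; the other three stamps and the ink pad are within 20 mm of where they began (all of step 4 and linear speed of stamp below 0.01 m/s and distance of each of stamp_oblong, stamp_small, stamp_square, ink_pad from where it was at the start of the episode below 0.02 m); the robot touches nothing.
It fails at once if the stamp is lifted off the desk (height (world z) of stamp above 0.01 m).
It fails at once if the stamp is tipped over (beyond 0.4 rad) (angle between stamp's own z axis and vertical above 0.4 rad).
It fails at once if the rail is pressed hard (over 40 N) (contact force between the fingers and rail above 40 N).
It fails at once if another stamp or the ink pad is moved (over 20 mm) (distance of any of stamp_oblong, stamp_small, stamp_square, ink_pad from where it was at the start of the episode above 0.02 m).
It also fails if it takes over 67 s, if anything falls off the work surface, if the arm or the gripper's body presses on something with over 40 N, if the wrist force passes 120 N, or if a joint passes its speed limit or range.

## Robot

A 6-joint arm with a two-finger parallel gripper is mounted at the origin on the work surface. World frame = base frame: x ahead of the robot, y to its left, z up, the work surface at z = 0. Lengths are in m, angles in rad, forces in N, time in s.
With the tool pointing down it reaches from about 0.375 to 0.9 m from the base axis. Payload 3.1 kg.
Tool frame: the origin (TCP) lies midway between the tips of the shut fingers; the grasp point (between the pads) lies 19 mm behind it (manip.grasp_offset is the distance from the TCP to the grasp point, in m); z points along the fingers, y is the line along which they close (so a half turn about z gives the same grasp; the last joint's range is limited). The gripper opens to 85 mm and grips with 20 to 120 N. Pads are 22 mm wide; open, the fingers measure 114 mm over their backs; the gripper's body (76 mm by 85 mm) begins 54 mm behind the grasp point. The pads swing forward as they close: fully open they stand 13 mm farther back than shut.
Start: joints at [1.036, 0.527, 1.433, -0, 1.181, -0.178], TCP at [0.218, 0.586, 0.204] pointing down, gripper open.
Joint ranges: [-3.08, 3.08], [-0.75, 2.2], [0.22, 2.44], [-1.43, 4.57], [0, 2.65], [-2.85, 2.85]. Speed limits (rad/s): [2.79, 2.79, 3.14, 3.14, 3.14, 3.14].

## Interface

Orientations are given as a unit quaternion [x, y, z, w].
In Python, from station import sensors, cams, order, manip gives the robot as it stands.
- The arm moves only by the tool move_arm, never from a script. Its argument "targets" is a list of rows, each an object of numbers: "dx", "dy", "dz": the shift along the world's x, y, z normalised to -1 to 1, where 1 is 25 mm; "rx", "ry", "rz": the turn, a rotation vector about the world's x, y, z normalised to -1 to 1, where 1 is 30 degrees. A call has exactly 10 rows; each row shifts and turns the commanded pose from where the row before left it; what a row does not reach is not made up. A row lasts 1/8 s, in which the tool goes at most 62.5 mm and 10.7 degrees, less where a joint would pass 70% of its speed; a pose out of reach is approached as far as the arm can. A call with a number of a shift or a turn outside -1 to 1 is refused whole. A call with a gripper value outside its range is refused whole. "claw" is the opening in per cent of the stroke, from 0 (shut) to 100 (fully open), set as the call begins (left out, the last holds). The fingers move at their own pace and stop on an object; "newtons" is the grip in N (left out, the last holds). Time passes only in rows, so rows that do not move let the fingers close, or fill a call up. It gives the time, the measured TCP pose, the force, the opening and the grip force at its end, in the units of the state.
- sensors.sense(): the state, without advancing time (a new reading comes with each control period).
- cams.snapshot(name): name is "scene" or "top" or "wrist"; returns the picture (400x640x3 uint8, red, green, blue); there is no depth.
- cams.camera_model(name): a dict with "fx", "fy", "cx", "cy" (pixels), "distortion" ([k1, k2, p1, p2, k3] as OpenCV has them; the pictures are not rectified), "extrinsics" (4x4, takes a point from world to camera coordinates). Camera axes: x right, y down, z forward; pixel columns grow to the right and rows downward; lengths in m; the calibration is good to about 2 mm. A picture is of the moment at which its call begins: read the wrist's pose just before it. camera_model takes no time and is no camera call; for the wrist camera it gives the pose at the moment of the call.
- order.sign_off(): hands the job in; it is judged then, once.
The state is a dict: "t": time; "q": joint angles; "qd": joint speeds; "tau": joint torques, N m; "tcp_pos": TCP position; "tool_rot": TCP orientation; "force": force on the tool from outside, world axes, zero at the start; "ft_torque": the same for the moment, N m; "finger_gap": opening from 0.0 (shut) to 1.0 (fully open); "gripper_force": force on a finger pad.
Only numpy, scipy, OpenCV 4.12 (cv2) and the standard library are available. Lean on these libraries where they do the work, as an engineer would, in place of code of your own. Each camera call takes 0.05 s, during which the arm holds its last target. There are 200 camera calls.

## Working session

There is one attempt and no reset: what is moved stays moved. The work goes in short steps, Python scripts to look and compute and a tool call to move; the robot and the scene stay as the last step left them, time stands still between calls to the robot, and variables do not carry over. Pictures are saved under pics/ and viewed, at most 10 in all, crops included, and the job is handed in when it is done.

Besides the shell and the picture viewer there is one more tool, called after "Emit:" by a JSON object that holds its "method" and its "body". move_arm: Moves the arm, as the interface text tells. Scaled input: -1 to 1 covers 25 mm each way for a shift and 30 degrees each way for a turn. Its arguments: {"type":"object","properties":{"targets":{"type":"array"},"claw":{"type":"number"},"newtons":{"type":"number"}},"required":["targets"]}

```bash
mkdir -p pics; cat > h.py <<'E'
import numpy as np, cv2
from station import sensors, cams, order, manip
def snap(n,f):
    im=cams.snapshot(n); cv2.imwrite(f,im[:,:,::-1]); return im
def ray(n,px,z,m=None):
    m=m or cams.camera_model(n)
    K=np.array([[m['fx'],0,m['cx']],[0,m['fy'],m['cy']],[0,0,1]])
    u=cv2.undistortPoints(np.array([[px]],float),K,np.array(m['distortion'])).ravel()
    E=np.array(m['extrinsics']); R=E[:3,:3]; c=-R.T@E[:3,3]
    d=R.T@np.array([u[0],u[1],1]); return c+d*(z-c[2])/d[2]
def proj(n,P):
    m=cams.camera_model(n)
    K=np.array([[m['fx'],0,m['cx']],[0,m['fy'],m['cy']],[0,0,1]])
    E=np.array(m['extrinsics'])
    return cv2.projectPoints(np.array(P,float).reshape(-1,1,3),cv2.Rodrigues(E[:3,:3])[0],E[:3,3],K,np.array(m['distortion']))[0].reshape(-1,2)
E
python3 - <<'E'
from h import *
for n in('scene','top'): snap(n,f'pics/{n}0.png'); m=cams.camera_model(n);E=np.array(m['extrinsics']);print(n,-E[:3,:3].T@E[:3,3])
s=sensors.sense();print(s['t'],s['tcp_pos'],s['tool_rot'],s['force'],manip.grasp_offset)
E
```

```text
scene [1.07451329 0.14176941 0.53745455]
top [ 0.39737954 -0.05729124  0.98477341]
0.1 [0.21793376 0.58502548 0.20290935] [ 1.77481286e-01  9.84123676e-01 -9.29888626e-04 -3.44815589e-04] [ 0.20336027 -0.56081424 -0.53448715] 0.0187
```

View pics/scene0.png

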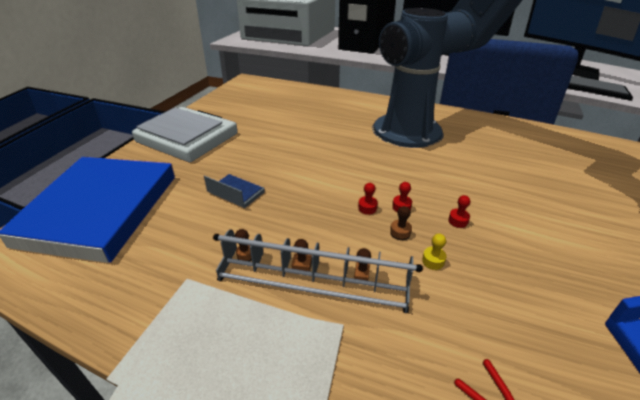

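View pics/top0.png

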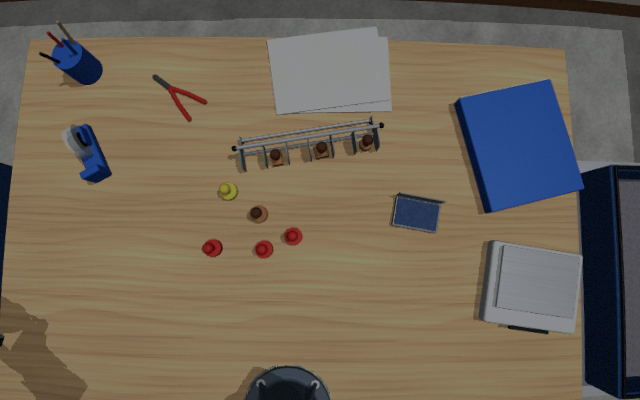

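The top view shows the rack's rail from about (235,149) to (381,126). The only brown stamp on the desk is at (259,213); the yellow one at (228,190) and the red ones at (212,247), (264,249) and (292,236) are decoys. I'll enlarge the crop to confirm.

```bash
python3 - <<'E'
import cv2
im=cv2.imread('pics/top0.png')[110:260,200:400]
cv2.imwrite('pics/c1.png',cv2.resize(im,None,fx=4,fy=4,interpolation=cv2.INTER_CUBIC))
E
```

```text
(no output)
```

View pics/c1.png

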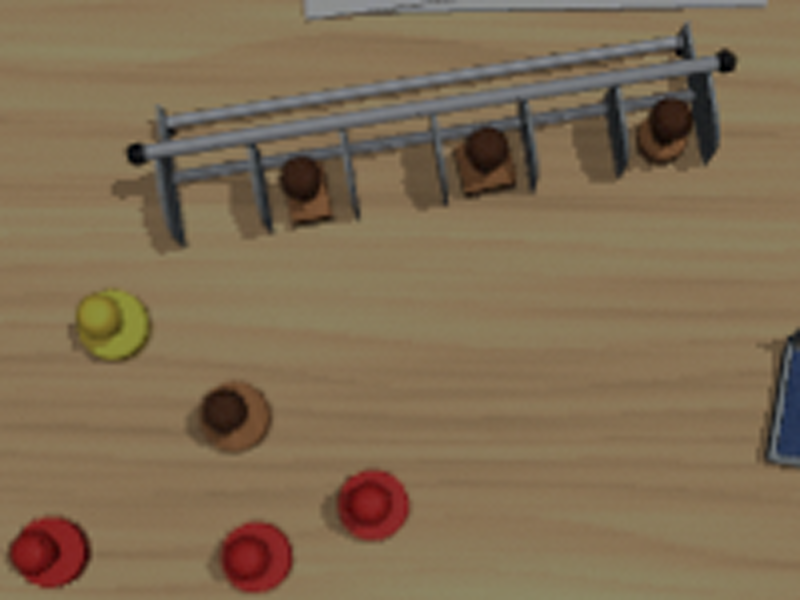

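```bash
cat > geo.py <<'E'
from h import *
c=lambda x,y:((x+.5)/4-.5+200,(y+.5)/4-.5+110)
L=ray('top',c(137,153),.071);R=ray('top',c(727,61),.071)
yv=(L-R)/np.linalg.norm(L-R);xv=np.array([yv[1],-yv[0],0]);yaw=np.arctan2(yv[1],yv[0])-np.pi/2
O=(L+R)/2-.026*xv;O[2]=0
S=ray('top',c(236,416),.022)
W=lambda x,y,z=0:O+x*xv+y*yv+np.array([0,0,z])
F=lambda P:np.array([(P-O)@xv,(P-O)@yv])
E
python3 - <<'E'
from geo import *
np.set_printoptions(precision=4,suppress=True)
print(np.linalg.norm(L-R),np.degrees(yaw),O,S,F(S))
for y in(.14,.084,.028):print('rail',W(.026,y,.076))
print('home',W(-.002,.028),F(ray('top',c(110,325),.022)),'red',[F(ray('top',c(*p),.022)) for p in((375,505),(257,557),(50,552))])
# check scene: project
P=[W(.026,.176,.071),W(.026,-.176,.071),S]
print(proj('scene',P))
# divider front bottoms in crop
for p in((180,243),(268,230),(356,216),(446,203),(535,190)):print(F(ray('top',c(*p),0.0)),end=' ')
E
```

```text
0.3570103121952185 10.292438625634194 [ 0.6295 -0.0434  0.    ] [0.4716 0.0794 0.022 ] [-0.1334  0.149 ]
rail [0.63  0.099 0.076]
rail [0.64   0.0439 0.076 ]
rail [ 0.65   -0.0112  0.076 ]
home [ 0.6225 -0.0162  0.    ] [-0.0652  0.2177] red [array([-0.2007,  0.0734]), array([-0.2203,  0.149 ]), array([-0.1973,  0.2731])]
[[417.1405 268.117 ]
 [216.836  237.2088]
 [400.4891 225.2471]]
[-0.0165  0.171 ] [-0.0172  0.1146] [-0.0173  0.0581] [-0.0181  0.0002] [-0.0187 -0.0572]
```

Emit:
{"method": "move_arm", "body": {"targets": [{"dx":0.82,"dy":-0.97,"rz":-0.088},{"dx":0.82,"dy":-0.97,"rz":-0.088},{"dx":0.82,"dy":-0.97,"rz":-0.088},{"dx":0.82,"dy":-0.97,"rz":-0.088},{"dx":0.82,"dy":-0.97,"rz":-0.088},{"dx":0.82,"dy":-0.97,"rz":-0.088},{"dx":0.82,"dy":-0.97,"rz":-0.088},{"dx":0.82,"dy":-0.97,"rz":-0.088},{"dx":0.82,"dy":-0.97,"rz":-0.088},{"dx":0.82,"dy":-0.97,"rz":-0.088}], "claw": 0}}

```text
schema error: expected keys dx, dy, dz, rx, ry, rz
```

Emit:
{"method": "move_arm", "body": {"targets": [{"dx":0.82,"dy":-0.97,"dz":-0.4},{"dx":0.82,"dy":-0.97,"dz":-0.4},{"dx":0.82,"dy":-0.97,"dz":-0.4},{"dx":0.82,"dy":-0.97,"dz":-0.4},{"dx":0.82,"dy":-0.97,"dz":-0.4},{"dx":0.82,"dy":-0.97,"dz":-0.4},{"dx":0.82,"dy":-0.97,"dz":-0.4},{"dx":0.82,"dy":-0.97,"dz":-0.4},{"dx":0.82,"dy":-0.97,"dz":-0.4},{"dx":0.82,"dy":-0.97,"dz":-0.4}]}}

```text
schema error: expected keys dx, dy, dz, rx, ry, rz
```

Emit:
{"method": "move_arm", "body": {"targets": [{"dx":0.82,"dy":-0.97,"dz":0,"rx":0,"ry":0,"rz":-0.088},{"dx":0.82,"dy":-0.97,"dz":0,"rx":0,"ry":0,"rz":-0.088},{"dx":0.82,"dy":-0.97,"dz":0,"rx":0,"ry":0,"rz":-0.088},{"dx":0.82,"dy":-0.97,"dz":0,"rx":0,"ry":0,"rz":-0.088},{"dx":0.82,"dy":-0.97,"dz":0,"rx":0,"ry":0,"rz":-0.088},{"dx":0.82,"dy":-0.97,"dz":0,"rx":0,"ry":0,"rz":-0.088},{"dx":0.82,"dy":-0.97,"dz":0,"rx":0,"ry":0,"rz":-0.088},{"dx":0.82,"dy":-0.97,"dz":0,"rx":0,"ry":0,"rz":-0.088},{"dx":0.82,"dy":-0.97,"dz":0,"rx":0,"ry":0,"rz":-0.088},{"dx":0.82,"dy":-0.97,"dz":0,"rx":0,"ry":0,"rz":-0.088}], "claw": 0}}

```text
t: 1.35
tcp_pos: [0.4236, 0.3421, 0.2034]
tool_rot: [0.398, 0.917, -0.0, -0.0]
force: [-0.8, -0.1, 0.5]
finger_gap: -0.005
gripper_force: 0.0
```

Emit:
{"method": "move_arm", "body": {"targets": [{"dx":0.82,"dy":-0.97,"dz":-0.4,"rx":0,"ry":0,"rz":0},{"dx":0.82,"dy":-0.97,"dz":-0.4,"rx":0,"ry":0,"rz":0},{"dx":0.82,"dy":-0.97,"dz":-0.4,"rx":0,"ry":0,"rz":0},{"dx":0.82,"dy":-0.97,"dz":-0.4,"rx":0,"ry":0,"rz":0},{"dx":0.82,"dy":-0.97,"dz":-0.4,"rx":0,"ry":0,"rz":0},{"dx":0.82,"dy":-0.97,"dz":-0.4,"rx":0,"ry":0,"rz":0},{"dx":0.82,"dy":-0.97,"dz":-0.4,"rx":0,"ry":0,"rz":0},{"dx":0.82,"dy":-0.97,"dz":-0.4,"rx":0,"ry":0,"rz":0},{"dx":0.82,"dy":-0.97,"dz":-0.4,"rx":0,"ry":0,"rz":0},{"dx":0.82,"dy":-0.97,"dz":-0.4,"rx":0,"ry":0,"rz":0}]}}

```text
t: 2.6
tcp_pos: [0.6285, 0.0998, 0.1029]
tool_rot: [0.398, 0.918, -0.0, -0.001]
force: [0.4, 0.7, 0.2]
finger_gap: 0.003
gripper_force: 0.0
```

Emit:
{"method": "move_arm", "body": {"targets": [{"dx":0.04,"dy":0,"dz":-0.5,"rx":0,"ry":0,"rz":0},{"dx":0,"dy":0,"dz":-0.38,"rx":0,"ry":0,"rz":0},{"dx":0,"dy":0,"dz":-0.04,"rx":0,"ry":0,"rz":0},{"dx":0,"dy":0,"dz":-0.04,"rx":0,"ry":0,"rz":0},{"dx":0,"dy":0,"dz":-0.04,"rx":0,"ry":0,"rz":0},{"dx":0,"dy":0,"dz":-0.04,"rx":0,"ry":0,"rz":0},{"dx":0,"dy":0,"dz":-0.04,"rx":0,"ry":0,"rz":0},{"dx":0,"dy":0,"dz":-0.02,"rx":0,"ry":0,"rz":0},{"dx":0,"dy":0,"dz":0,"rx":0,"ry":0,"rz":0},{"dx":0,"dy":0,"dz":0,"rx":0,"ry":0,"rz":0}]}}

```text
t: 3.85
tcp_pos: [0.6293, 0.1006, 0.0763]
tool_rot: [0.398, 0.918, 0.0, 0.0]
force: [0.2, 0.4, 0.0]
finger_gap: -0.004
gripper_force: 0.0
```

Commanded height is about 75.4 mm and the tool is at 76.3 mm with no clear force, so I'll go down in small steps.

Emit:
{"method": "move_arm", "body": {"targets": [{"dx":0,"dy":0,"dz":-0.04,"rx":0,"ry":0,"rz":0},{"dx":0,"dy":0,"dz":0,"rx":0,"ry":0,"rz":0},{"dx":0,"dy":0,"dz":-0.02,"rx":0,"ry":0,"rz":0},{"dx":0,"dy":0,"dz":0,"rx":0,"ry":0,"rz":0},{"dx":0,"dy":0,"dz":0,"rx":0,"ry":0,"rz":0},{"dx":0,"dy":0,"dz":0,"rx":0,"ry":0,"rz":0},{"dx":0,"dy":0,"dz":0,"rx":0,"ry":0,"rz":0},{"dx":0,"dy":0,"dz":0,"rx":0,"ry":0,"rz":0},{"dx":0,"dy":0,"dz":0,"rx":0,"ry":0,"rz":0},{"dx":0,"dy":0,"dz":0,"rx":0,"ry":0,"rz":0}]}}

```text
t: 5.1
tcp_pos: [0.6293, 0.1006, 0.0748]
tool_rot: [0.397, 0.918, 0.0, 0.0]
force: [-0.2, 0.3, -0.3]
finger_gap: -0.0
gripper_force: 0.0
```

Emit:
{"method": "move_arm", "body": {"targets": [{"dx":0,"dy":0,"dz":-0.04,"rx":0,"ry":0,"rz":0},{"dx":0,"dy":0,"dz":0,"rx":0,"ry":0,"rz":0},{"dx":0,"dy":0,"dz":-0.04,"rx":0,"ry":0,"rz":0},{"dx":0,"dy":0,"dz":0,"rx":0,"ry":0,"rz":0},{"dx":0,"dy":0,"dz":0,"rx":0,"ry":0,"rz":0},{"dx":0,"dy":0,"dz":0,"rx":0,"ry":0,"rz":0},{"dx":0,"dy":0,"dz":0,"rx":0,"ry":0,"rz":0},{"dx":0,"dy":0,"dz":0,"rx":0,"ry":0,"rz":0},{"dx":0,"dy":0,"dz":0,"rx":0,"ry":0,"rz":0},{"dx":0,"dy":0,"dz":0,"rx":0,"ry":0,"rz":0}]}}

```text
t: 6.35
tcp_pos: [0.6293, 0.1006, 0.0728]
tool_rot: [0.397, 0.918, -0.0, 0.0]
force: [0.1, -0.3, 1.0]
finger_gap: 0.003
gripper_force: 0.0
```

```bash
python3 - <<'E'
from geo import *
print(sensors.sense()['tcp_pos'],sensors.sense()['force'])
a=snap('top','pics/t1.png')[100:220,200:360]; b=snap('scene','pics/s1.png')[180:330,300:500]
a=cv2.resize(a,(640,480),interpolation=2)
b=cv2.resize(b,(800,600),interpolation=2);cv2.imwrite('pics/c2.png',b[:,:,::-1]);cv2.imwrite('pics/c3.png',a[:,:,::-1])
E
```

```text
[0.62927239 0.10063726 0.0728202 ] [ 0.08904154 -0.32209538  0.97557403]
```

View pics/c2.png

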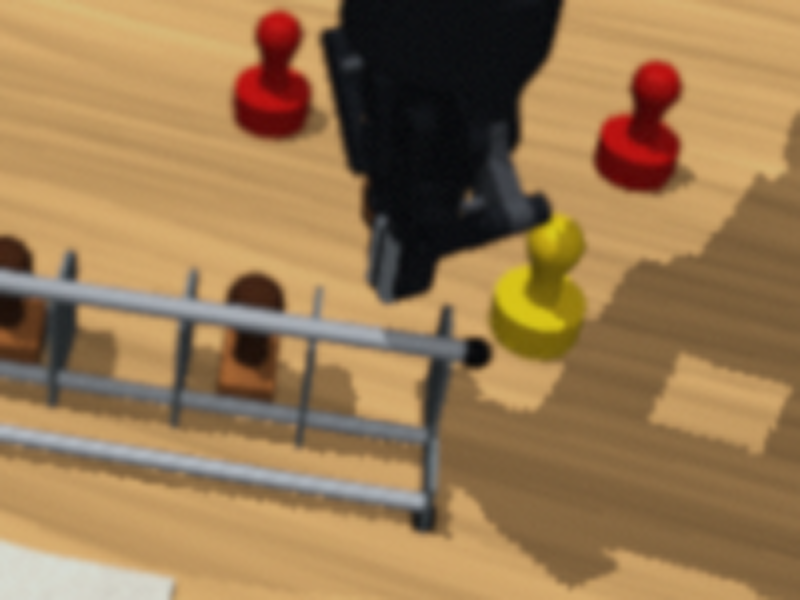

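```bash
python3 - <<'E'
from geo import *
T=sensors.sense()['tcp_pos']
print(proj('scene',[T,W(.026,.14,.076)]),proj('top',[T,W(.026,.14,.076)]))
print(ray('scene',(300+400/4,180+292/4),T[2]), ray('scene',(300+388/4,180+335/4),.076))
# independent rail: caps triangulated in both views
from numpy.linalg import lstsq
def tri(ps):
    A=np.zeros((3,3));b=np.zeros(3)
    for n,p in ps:
        p0=ray(n,p,0.);p1=ray(n,p,.2);d=(p1-p0)/np.linalg.norm(p1-p0);M=np.eye(3)-np.outer(d,d);A+=M;b+=M@p0
    return np.linalg.solve(A,b)
print(tri([('top',c(137,153)),('scene',(419,268))]),L)
E
```

```text
[[396.39688671 264.06412427]
 [395.6013033  262.79940343]] [[249.08767931 145.42179991]
 [249.55334431 144.77469669]]
[0.60191175 0.10052271 0.07281608] [0.63125007 0.10167594 0.076     ]
[0.62294892 0.13704035 0.07168206] [0.623153   0.13692456 0.071     ]
```

View pics/c3.png

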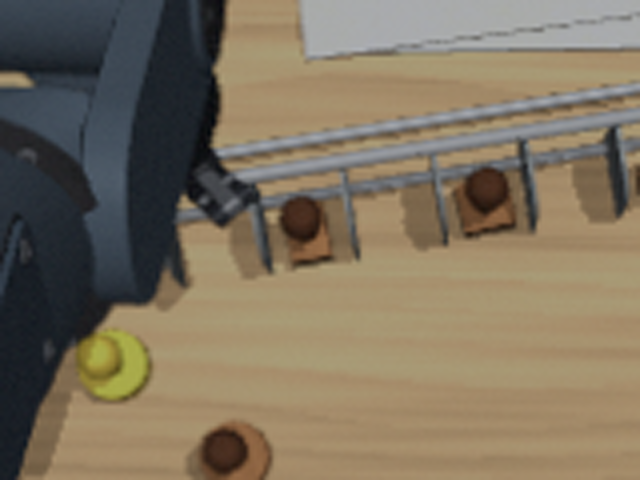

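```bash
python3 - <<'E'
from geo import *
s=sensors.sense();print(s['tcp_pos'],s['q'],s['finger_gap'])
m=cams.camera_model('wrist');E=np.array(m['extrinsics']);print(-E[:3,:3].T@E[:3,3],E[2,:3])
print(proj('wrist',[s['tcp_pos'],W(.026,.14,.076),W(.026,.176,.071),W(.026,.084,.076)]))
a=snap('wrist','pics/w1.png')
E
```

```text
[0.62925565 0.10062838 0.07281608] [-1.65043646e-02  7.04849006e-01  1.50443875e+00 -1.26461467e-06
  9.32300679e-01 -7.69739684e-01] 0.0065857166047619915
[0.5855665  0.14854725 0.2431283 ] [ 0.17721384 -0.18976678 -0.9657038 ]
[[320.24518543 239.59799212]
 [319.21298892 244.87457724]
 [357.64886525 185.47419159]
 [264.66949721 323.89004069]]
```

View pics/w1.png

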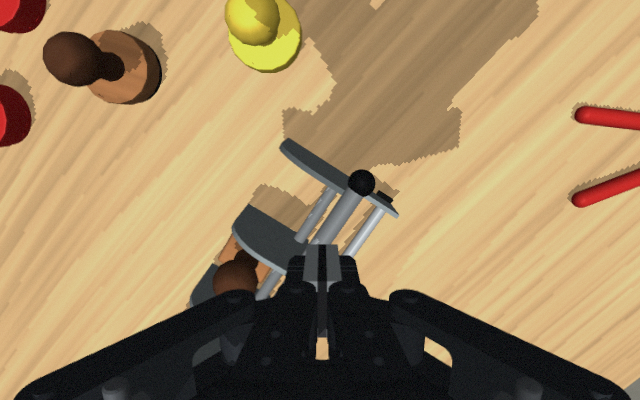

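```bash
python3 - <<'E'
from geo import *
T=sensors.sense()['tcp_pos']
for dz in(0,.01,.019,.03,.04):
    P=T+[0,0,dz];print(dz,proj('wrist',P),proj('scene',P),proj('top',P))
m=cams.camera_model('scene');print({k:m[k] for k in('fx','fy','cx','cy','distortion')})
# scene residuals: compare wrist cap & yellow stamp
print('cap via wrist',ray('wrist',(361,183),.071),L)
a=cv2.imread('pics/w1.png')[220:310,270:380];cv2.imwrite('pics/c4.png',cv2.resize(a,None,fx=6,fy=6,interpolation=2))
E
```

```text
0 [[320.26386621 239.61604082]] [[396.39158519 264.0749956 ]] [[249.09023676 145.4162279 ]]
0.01 [[320.1688251  246.81842763]] [[397.20193323 259.89171877]] [[248.39884544 144.34802602]]
0.019 [[320.07376822 254.02525728]] [[397.94380058 256.05220657]] [[247.76395382 143.36703117]]
0.03 [[319.94306085 263.94029177]] [[398.86705046 251.26086723]] [[246.97119067 142.14198837]]
0.04 [[319.80762545 274.22053164]] [[399.72250255 246.80835153]] [[246.23395436 141.00263569]]
{'fx': 379.32457852920527, 'fy': 379.32457852920527, 'cx': 318.0321098452375, 'cy': 199.18673109985912, 'distortion': array([-0.09084846,  0.        ,  0.        ,  0.        ,  0.        ])}
cap via wrist [0.62393992 0.13653327 0.071     ] [0.623153   0.13692456 0.071     ]
```

View pics/c4.png

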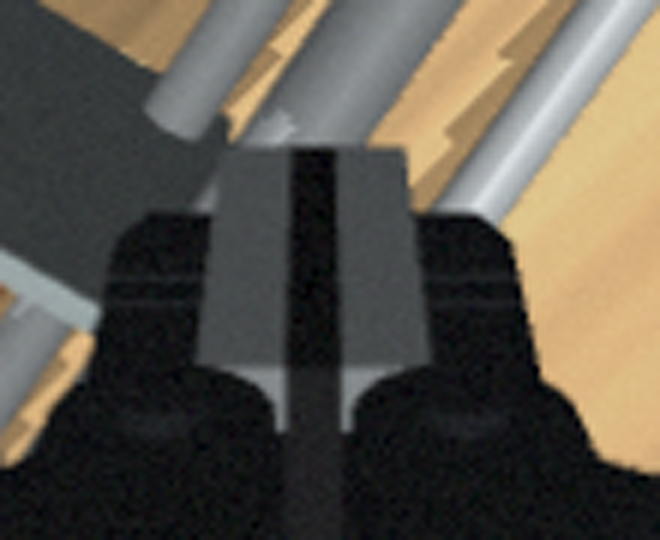

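Emit:
{"method": "move_arm", "body": {"targets": [{"dx":0,"dy":0,"dz":-0.08,"rx":0,"ry":0,"rz":0},{"dx":0,"dy":0,"dz":-0.08,"rx":0,"ry":0,"rz":0},{"dx":0,"dy":0,"dz":-0.08,"rx":0,"ry":0,"rz":0},{"dx":0,"dy":0,"dz":-0.08,"rx":0,"ry":0,"rz":0},{"dx":0,"dy":0,"dz":0,"rx":0,"ry":0,"rz":0},{"dx":0,"dy":0,"dz":0,"rx":0,"ry":0,"rz":0},{"dx":0,"dy":0,"dz":0,"rx":0,"ry":0,"rz":0},{"dx":0,"dy":0,"dz":0,"rx":0,"ry":0,"rz":0},{"dx":0,"dy":0,"dz":0,"rx":0,"ry":0,"rz":0},{"dx":0,"dy":0,"dz":0,"rx":0,"ry":0,"rz":0}]}}

```text
t: 7.75
tcp_pos: [0.6293, 0.1006, 0.0648]
tool_rot: [0.397, 0.918, 0.0, 0.0]
force: [-0.2, -0.4, 0.4]
finger_gap: -0.003
gripper_force: 0.0
```

Emit:
{"method": "move_arm", "body": {"targets": [{"dx":0,"dy":0,"dz":-0.08,"rx":0,"ry":0,"rz":0},{"dx":0,"dy":0,"dz":-0.08,"rx":0,"ry":0,"rz":0},{"dx":0,"dy":0,"dz":-0.08,"rx":0,"ry":0,"rz":0},{"dx":0,"dy":0,"dz":-0.08,"rx":0,"ry":0,"rz":0},{"dx":0,"dy":0,"dz":0,"rx":0,"ry":0,"rz":0},{"dx":0,"dy":0,"dz":0,"rx":0,"ry":0,"rz":0},{"dx":0,"dy":0,"dz":0,"rx":0,"ry":0,"rz":0},{"dx":0,"dy":0,"dz":0,"rx":0,"ry":0,"rz":0},{"dx":0,"dy":0,"dz":0,"rx":0,"ry":0,"rz":0},{"dx":0,"dy":0,"dz":0,"rx":0,"ry":0,"rz":0}]}}

```text
t: 9.0
tcp_pos: [0.6293, 0.1006, 0.0568]
tool_rot: [0.398, 0.918, 0.0, 0.0]
force: [-0.4, 1.5, 0.6]
finger_gap: 0.001
gripper_force: 0.0
```

```bash
python3 - <<'E'
from geo import *
print(sensors.sense()['tcp_pos'])
a=snap('scene','pics/s2.png')[180:330,330:450]; b=snap('wrist','pics/w2.png')[200:320,260:390]
a=cv2.resize(a,None,fx=3.5,fy=3.5,interpolation=2);b=cv2.resize(b,(380,351),interpolation=2)
o=np.zeros((525,800,3),np.uint8);o[:,:420]=a;o[:351,420:]=b
cv2.imwrite('pics/c5.png',o[:,:,::-1])
E
```

```text
[0.62926657 0.10060725 0.05682149]
```

View pics/c5.png

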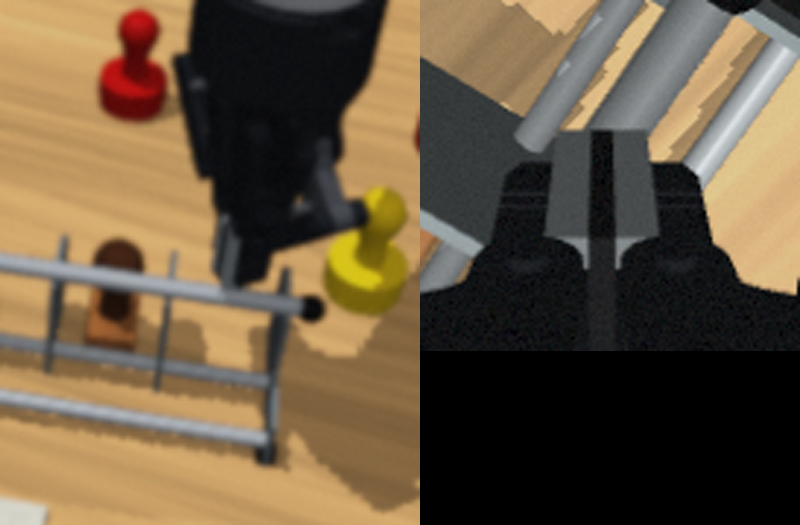

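```bash
python3 - <<'E'
from geo import *
T=sensors.sense()['tcp_pos']
f=np.array([np.cos(np.radians(-46.9)),np.sin(np.radians(-46.9)),0]);
l=np.array([-f[1],f[0],0])
for z in(.0568,.066,.076,.082,.09):
    w=ray('wrist',(321,244.6),z);s=ray('scene',(330+235/3.5,180+288/3.5),z)
    print(z,'wrist: fwd,left',(w-T)@f,(w-T)@l,'scene',(s-T)@f,(s-T)@l, 'rack',F(s))
E
```

```text
0.0568 wrist: fwd,left 0.0028160636483210806 0.0003948364264859311 scene -0.01273253796093183 -0.01532120234597549 rack [0.00574516 0.14410513]
0.066 wrist: fwd,left -0.0008380466849729974 0.000418819870577286 scene -0.007240601791665811 -0.008267151611920228 rack [0.01464969 0.14331121]
0.076 wrist: fwd,left -0.004809905742901253 0.0004448888315462247 scene -0.0012711059555070004 -0.0005997051618600724 rack [0.02432853 0.14244825]
0.082 wrist: fwd,left -0.007193021177658275 0.00046053020812753074 scene 0.002310591546188176 0.004000762708175912 rack [0.03013583 0.14193047]
0.09 wrist: fwd,left -0.010370508424000904 0.00048138537690264356 scene 0.007086188215115143 0.010134719868223932 rack [0.0378789 0.1412401]
```

Emit:
{"method": "move_arm", "body": {"targets": [{"dx":0,"dy":0,"dz":-0.04,"rx":0,"ry":0,"rz":0},{"dx":0,"dy":0,"dz":-0.04,"rx":0,"ry":0,"rz":0},{"dx":0,"dy":0,"dz":-0.04,"rx":0,"ry":0,"rz":0},{"dx":0,"dy":0,"dz":-0.04,"rx":0,"ry":0,"rz":0},{"dx":0,"dy":0,"dz":0,"rx":0,"ry":0,"rz":0},{"dx":0,"dy":0,"dz":0,"rx":0,"ry":0,"rz":0},{"dx":0,"dy":0,"dz":0,"rx":0,"ry":0,"rz":0},{"dx":0,"dy":0,"dz":0,"rx":0,"ry":0,"rz":0},{"dx":0,"dy":0,"dz":0,"rx":0,"ry":0,"rz":0},{"dx":0,"dy":0,"dz":0,"rx":0,"ry":0,"rz":0}]}}

```text
t: 10.35
tcp_pos: [0.6293, 0.1006, 0.0528]
tool_rot: [0.397, 0.918, -0.0, -0.0]
force: [-0.5, -0.2, -0.9]
finger_gap: 0.001
gripper_force: 0.0
```

Emit:
{"method": "move_arm", "body": {"targets": [{"dx":0,"dy":0,"dz":-0.04,"rx":0,"ry":0,"rz":0},{"dx":0,"dy":0,"dz":-0.04,"rx":0,"ry":0,"rz":0},{"dx":0,"dy":0,"dz":0,"rx":0,"ry":0,"rz":0},{"dx":0,"dy":0,"dz":0,"rx":0,"ry":0,"rz":0},{"dx":0,"dy":0,"dz":0,"rx":0,"ry":0,"rz":0},{"dx":0,"dy":0,"dz":0,"rx":0,"ry":0,"rz":0},{"dx":0,"dy":0,"dz":0,"rx":0,"ry":0,"rz":0},{"dx":0,"dy":0,"dz":0,"rx":0,"ry":0,"rz":0},{"dx":0,"dy":0,"dz":0,"rx":0,"ry":0,"rz":0},{"dx":0,"dy":0,"dz":0,"rx":0,"ry":0,"rz":0}]}}

```text
t: 11.6
tcp_pos: [0.6292, 0.1006, 0.0508]
tool_rot: [0.397, 0.918, 0.0, -0.0]
force: [0.2, 0.2, -0.2]
finger_gap: -0.0
gripper_force: 0.0
```

Emit:
{"method": "move_arm", "body": {"targets": [{"dx":0,"dy":0,"dz":-0.03,"rx":0,"ry":0,"rz":0},{"dx":0,"dy":0,"dz":-0.03,"rx":0,"ry":0,"rz":0},{"dx":0,"dy":0,"dz":-0.03,"rx":0,"ry":0,"rz":0},{"dx":0,"dy":0,"dz":0,"rx":0,"ry":0,"rz":0},{"dx":0,"dy":0,"dz":0,"rx":0,"ry":0,"rz":0},{"dx":0,"dy":0,"dz":0,"rx":0,"ry":0,"rz":0},{"dx":0,"dy":0,"dz":0,"rx":0,"ry":0,"rz":0},{"dx":0,"dy":0,"dz":0,"rx":0,"ry":0,"rz":0},{"dx":0,"dy":0,"dz":0,"rx":0,"ry":0,"rz":0},{"dx":0,"dy":0,"dz":0,"rx":0,"ry":0,"rz":0}]}}

```text
t: 12.85
tcp_pos: [0.6293, 0.1006, 0.0486]
tool_rot: [0.397, 0.918, 0.0, 0.0]
force: [0.1, 0.3, 1.0]
finger_gap: 0.002
gripper_force: 0.7
```

```bash
python3 - <<'E'
from geo import *
s=sensors.sense();print(s['tcp_pos'],s['force'],s['tau'])
a=snap('scene','pics/s3.png')[230:300,360:440]; b=snap('wrist','pics/w3.png')[200:320,260:390]
a=cv2.resize(a,None,fx=5,fy=5,interpolation=2);b=cv2.resize(b,(380,351),interpolation=2)
o=np.zeros((351,780,3),np.uint8);o[:350,:400]=a;o[:351,400:]=b
cv2.imwrite('pics/c6.png',o[:,:,::-1])
E
```

```text
[0.62928385 0.10062879 0.0486131 ] [0.14523638 0.28463059 0.95303246] [-3.53222550e-02 -4.74335253e+01 -1.29093084e+01  5.63395821e-03
 -1.42467013e-01 -3.01118398e-04]
```

Emit:
{"method": "move_arm", "body": {"targets": [{"dx":0,"dy":0,"dz":-0.03,"rx":0,"ry":0,"rz":0},{"dx":0,"dy":0,"dz":-0.03,"rx":0,"ry":0,"rz":0},{"dx":0,"dy":0,"dz":0,"rx":0,"ry":0,"rz":0},{"dx":0,"dy":0,"dz":0,"rx":0,"ry":0,"rz":0},{"dx":0,"dy":0,"dz":0,"rx":0,"ry":0,"rz":0},{"dx":0,"dy":0,"dz":0,"rx":0,"ry":0,"rz":0},{"dx":0,"dy":0,"dz":0,"rx":0,"ry":0,"rz":0},{"dx":0,"dy":0,"dz":0,"rx":0,"ry":0,"rz":0},{"dx":0,"dy":0,"dz":0,"rx":0,"ry":0,"rz":0},{"dx":0,"dy":0,"dz":0,"rx":0,"ry":0,"rz":0}]}}

```text
t: 14.2
tcp_pos: [0.6293, 0.1006, 0.0485]
tool_rot: [0.397, 0.918, 0.0, 0.0]
force: [-3.2, 0.4, 8.7]
finger_gap: 0.002
gripper_force: 4.3
```

Emit:
{"method": "move_arm", "body": {"targets": [{"dx":0,"dy":0,"dz":0.4,"rx":0,"ry":0,"rz":0},{"dx":0.13,"dy":-0.73,"dz":0,"rx":0,"ry":0,"rz":0},{"dx":0.13,"dy":-0.73,"dz":0,"rx":0,"ry":0,"rz":0},{"dx":0.14,"dy":-0.74,"dz":0,"rx":0,"ry":0,"rz":0},{"dx":0,"dy":0,"dz":-0.2,"rx":0,"ry":0,"rz":0},{"dx":0,"dy":0,"dz":-0.08,"rx":0,"ry":0,"rz":0},{"dx":0,"dy":0,"dz":-0.06,"rx":0,"ry":0,"rz":0},{"dx":0,"dy":0,"dz":-0.05,"rx":0,"ry":0,"rz":0},{"dx":0,"dy":0,"dz":0,"rx":0,"ry":0,"rz":0},{"dx":0,"dy":0,"dz":0,"rx":0,"ry":0,"rz":0}]}}

```text
t: 15.45
tcp_pos: [0.6387, 0.0459, 0.0485]
tool_rot: [0.397, 0.918, -0.001, -0.0]
force: [-2.0, -1.8, 7.5]
finger_gap: -0.001
gripper_force: 3.5
```

Emit:
{"method": "move_arm", "body": {"targets": [{"dx":0,"dy":0,"dz":0.4,"rx":0,"ry":0,"rz":0},{"dx":0.13,"dy":-0.73,"dz":0,"rx":0,"ry":0,"rz":0},{"dx":0.13,"dy":-0.73,"dz":0,"rx":0,"ry":0,"rz":0},{"dx":0.14,"dy":-0.74,"dz":0,"rx":0,"ry":0,"rz":0},{"dx":0,"dy":0,"dz":-0.2,"rx":0,"ry":0,"rz":0},{"dx":0,"dy":0,"dz":-0.08,"rx":0,"ry":0,"rz":0},{"dx":0,"dy":0,"dz":-0.06,"rx":0,"ry":0,"rz":0},{"dx":0,"dy":0,"dz":-0.06,"rx":0,"ry":0,"rz":0},{"dx":0,"dy":0,"dz":0,"rx":0,"ry":0,"rz":0},{"dx":0,"dy":0,"dz":0,"rx":0,"ry":0,"rz":0}]}}

```text
t: 16.7
tcp_pos: [0.6487, -0.009, 0.0485]
tool_rot: [0.397, 0.918, -0.0, -0.0]
force: [-3.1, -1.6, 6.4]
finger_gap: 0.0
gripper_force: 3.4
```

Emit:
{"method": "move_arm", "body": {"targets": [{"dx":0,"dy":0,"dz":1,"rx":0,"ry":0,"rz":0},{"dx":0,"dy":0,"dz":1,"rx":0,"ry":0,"rz":0},{"dx":-0.92,"dy":0.54,"dz":0,"rx":0,"ry":0,"rz":0},{"dx":-0.92,"dy":0.54,"dz":0,"rx":0,"ry":0,"rz":0},{"dx":-0.92,"dy":0.54,"dz":0,"rx":0,"ry":0,"rz":0},{"dx":-0.92,"dy":0.54,"dz":0,"rx":0,"ry":0,"rz":0},{"dx":-0.92,"dy":0.54,"dz":0,"rx":0,"ry":0,"rz":0},{"dx":-0.92,"dy":0.54,"dz":0,"rx":0,"ry":0,"rz":0},{"dx":-0.92,"dy":0.54,"dz":0,"rx":0,"ry":0,"rz":0},{"dx":-0.92,"dy":0.54,"dz":0,"rx":0,"ry":0,"rz":0}], "claw": 20}}

```text
t: 17.95
tcp_pos: [0.4645, 0.0996, 0.0975]
tool_rot: [0.397, 0.918, 0.0, 0.0]
force: [-0.3, 0.4, -0.4]
finger_gap: 0.199
gripper_force: 0.0
```

Emit:
{"method": "move_arm", "body": {"targets": [{"dx":-0.92,"dy":0.54,"dz":0,"rx":0,"ry":0,"rz":0},{"dx":0,"dy":0,"dz":-0.8,"rx":0,"ry":0,"rz":0},{"dx":0,"dy":0,"dz":-0.8,"rx":0,"ry":0,"rz":0},{"dx":0,"dy":0,"dz":-0.8,"rx":0,"ry":0,"rz":0},{"dx":0,"dy":0,"dz":-0.8,"rx":0,"ry":0,"rz":0},{"dx":0,"dy":0,"dz":-0.4,"rx":0,"ry":0,"rz":0},{"dx":0,"dy":0,"dz":-0.4,"rx":0,"ry":0,"rz":0},{"dx":0,"dy":0,"dz":-0.2,"rx":0,"ry":0,"rz":0},{"dx":0,"dy":0,"dz":-0.2,"rx":0,"ry":0,"rz":0},{"dx":0,"dy":0,"dz":0,"rx":0,"ry":0,"rz":0}]}}

```text
t: 19.2
tcp_pos: [0.4422, 0.1121, -0.0128]
tool_rot: [0.398, 0.918, -0.0, -0.0]
force: [-0.9, 0.1, 0.3]
finger_gap: 0.199
gripper_force: 0.0
```

```bash
python3 - <<'E'
from geo import *
s=sensors.sense();T=s['tcp_pos'];print(T,F(T),s['force'],s['finger_gap'])
b=snap('wrist','pics/w4.png');print(proj('wrist',[T+[0,0,.0275],S]))
E
```

```text
[ 0.44224826  0.11209942 -0.01276529] [-0.1564293   0.18640217] [-0.91825727  0.06910477  0.345355  ] 0.19943994172908697
[[319.80054742 261.2960602 ]
 [317.85081098 354.7955679 ]]
```

View pics/w4.png

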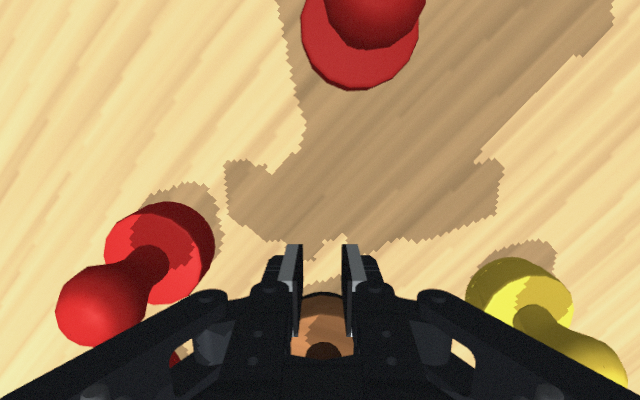

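Emit:
{"method": "move_arm", "body": {"targets": [{"dx":0,"dy":0,"dz":-0.14,"rx":0,"ry":0,"rz":0},{"dx":0,"dy":0,"dz":-0.1,"rx":0,"ry":0,"rz":0},{"dx":0.237,"dy":-0.253,"dz":0,"rx":0,"ry":0,"rz":0},{"dx":0.237,"dy":-0.253,"dz":0,"rx":0,"ry":0,"rz":0},{"dx":0.237,"dy":-0.253,"dz":0,"rx":0,"ry":0,"rz":0},{"dx":0.237,"dy":-0.253,"dz":0,"rx":0,"ry":0,"rz":0},{"dx":0.237,"dy":-0.253,"dz":0,"rx":0,"ry":0,"rz":0},{"dx":0.237,"dy":-0.253,"dz":0,"rx":0,"ry":0,"rz":0},{"dx":0.237,"dy":-0.253,"dz":0,"rx":0,"ry":0,"rz":0},{"dx":0.237,"dy":-0.253,"dz":0,"rx":0,"ry":0,"rz":0}]}}

```text
t: 20.5
tcp_pos: [0.49, 0.0611, -0.0187]
tool_rot: [0.398, 0.918, -0.0, -0.0]
force: [0.6, 0.6, -0.3]
finger_gap: 0.2
gripper_force: 0.2
```

```bash
cat > st.py <<'E'
from geo import *
s=sensors.sense();T=s['tcp_pos'];print(s['t'],T,F(T),s['force'],s['finger_gap'])
im=snap('scene','pics/sc_%d.png'%(s['t']*100))
h=cv2.cvtColor(im,cv2.COLOR_RGB2HSV)
# orange-brown base of the stamp, excluding racked ones, in the scene view
m=((h[...,0]<14)&(h[...,1]>110)&(h[...,2]>60)&(h[...,2]<200)).astype(np.uint8)
n,l,st,ce=cv2.connectedComponentsWithStats(m)
for i in range(1,n):
    if 25<st[i,4]<900 and 170<ce[i,1]<320 and 200<ce[i,0]<500:
        print(st[i],ce[i].round(1),im[l==i].mean(0).round(),F(ray('scene',ce[i],.014)).round(4))
E
python3 st.py; python3 -c "
import cv2,numpy as np
im=cv2.imread('pics/scene0.png');h=cv2.cvtColor(im,cv2.COLOR_BGR2HSV);print(h[230,392:410:3])"
```

```text
20.5 [ 0.49001657  0.0610943  -0.01868652] [-0.11854285  0.12768291] [ 0.5503795   0.64833417 -0.32573133] 0.1997506155347339
[358 182  23  36 507] [368.4 200.9] [120.  28.  20.] [-0.2115  0.0752]
[448 195  23  34 535] [460.2 213.2] [100.  24.  17.] [-0.2098  0.2775]
[367 226  21  19 271] [376.2 236. ] [100.  60.  31.] [-0.0996  0.1029]
[235 230  11   5  32] [240.1 231.9] [66. 38. 23.] [-0.0534 -0.1697]
[294 240  13   7  45] [300.  242.5] [65. 37. 23.] [-0.0494 -0.0427]
[236 246  15  14 129] [243.1 253.8] [89. 54. 29.] [ 0.0037 -0.1416]
[358 249  12   7  51] [363.7 251.9] [65. 37. 22.] [-0.05    0.0833]
[292 253  19  18 205] [301.5 262.7] [96. 58. 31.] [ 0.0022 -0.0269]
[354 262  15  18 144] [361.4 272.6] [110.  67.  36.] [0.0033 0.0852]
[[ 13 179  67]
 [ 13 177 118]
 [ 13 178 136]
 [ 13 176 135]
 [ 13 177 121]
 [ 12 175 109]]
```

Emit:
{"method": "move_arm", "body": {"targets": [{"dx":0.237,"dy":-0.253,"dz":0,"rx":0,"ry":0,"rz":0},{"dx":0.237,"dy":-0.253,"dz":0,"rx":0,"ry":0,"rz":0},{"dx":0.237,"dy":-0.253,"dz":0,"rx":0,"ry":0,"rz":0},{"dx":0.237,"dy":-0.253,"dz":0,"rx":0,"ry":0,"rz":0},{"dx":0.237,"dy":-0.253,"dz":0,"rx":0,"ry":0,"rz":0},{"dx":0.237,"dy":-0.253,"dz":0,"rx":0,"ry":0,"rz":0},{"dx":0.237,"dy":-0.253,"dz":0,"rx":0,"ry":0,"rz":0},{"dx":0.237,"dy":-0.253,"dz":0,"rx":0,"ry":0,"rz":0},{"dx":0.15,"dy":-0.16,"dz":0,"rx":0,"ry":0,"rz":0},{"dx":0.08,"dy":-0.09,"dz":0,"rx":0,"ry":0,"rz":0}]}}

```text
t: 21.8
tcp_pos: [0.5431, 0.0044, -0.0187]
tool_rot: [0.398, 0.918, 0.0, 0.0]
force: [-0.8, 1.6, 0.4]
finger_gap: 0.204
gripper_force: 0.5
```

```bash
python3 st.py
```

```text
21.8 [ 0.5430673   0.00439774 -0.0186884 ] [-0.07647589  0.06241997] [-0.81561546  1.60252319  0.35255821] 0.203644188632956
[392 181  21  33 483] [402.6 199. ] [130.  31.  22.] [-0.2347  0.1509]
[448 195  23  34 538] [460.3 213.2] [104.  25.  18.] [-0.2099  0.2777]
[373 198   5  16  54] [375.2 205.7] [104.  35.  24.] [-0.1973  0.0919]
[336 223  10   5  34] [341.2 224.8] [67. 38. 23.] [-0.1185  0.0283]
[235 230  12   7  44] [240.1 232.5] [68. 40. 24.] [-0.0518 -0.1691]
[331 235  21  18 231] [340.5 244.3] [112.  69.  37.] [-0.0611  0.0361]
[295 239  12   8  55] [300.2 242.7] [67. 39. 23.] [-0.0489 -0.0421]
[236 246  15  14 132] [243.2 253.8] [92. 56. 30.] [ 0.0038 -0.1413]
[358 248  12   8  64] [363.8 251.7] [68. 39. 24.] [-0.0504  0.0832]
[292 254  19  17 207] [301.6 262.9] [100.  61.  32.] [ 0.0025 -0.0266]
[355 262  14  18 143] [361.2 272.6] [114.  70.  37.] [0.0032 0.0849]
```

Emit:
{"method": "move_arm", "body": {"targets": [{"dx":0.25,"dy":-0.26,"dz":0,"rx":0,"ry":0,"rz":0},{"dx":-0.41,"dy":0.44,"dz":0,"rx":0,"ry":0,"rz":0},{"dx":-0.41,"dy":0.44,"dz":0,"rx":0,"ry":0,"rz":0},{"dx":-0.295,"dy":-0.39,"dz":0,"rx":0,"ry":0,"rz":0.318},{"dx":-0.295,"dy":-0.39,"dz":0,"rx":0,"ry":0,"rz":0.318},{"dx":-0.295,"dy":-0.39,"dz":0,"rx":0,"ry":0,"rz":0.318},{"dx":0.063,"dy":-0.35,"dz":0,"rx":0,"ry":0,"rz":0.318},{"dx":0.063,"dy":-0.35,"dz":0,"rx":0,"ry":0,"rz":0.318},{"dx":0.063,"dy":-0.35,"dz":0,"rx":0,"ry":0,"rz":0.318},{"dx":0,"dy":0,"dz":0,"rx":0,"ry":0,"rz":0}]}}

```text
t: 23.1
tcp_pos: [0.5104, -0.0348, -0.0187]
tool_rot: [-0.09, 0.996, 0.0, -0.0]
force: [-0.6, -0.6, 0.3]
finger_gap: 0.2
gripper_force: 0.0
```

```bash
python3 st.py
```

```text
23.1 [ 0.51040184 -0.03478086 -0.01868004] [-0.11561585  0.02970823] [-0.55826482 -0.56234916  0.34297057] 0.20038310705614304
[392 181  21  34 479] [402.6 199.4] [114.  28.  20.] [-0.2332  0.151 ]
[365 182  11   9  71] [370.4 185.8] [158.  44.  32.] [-0.2708  0.0739]
[357 195   8  12  53] [360.4 199.3] [148.  53.  37.] [-0.2136  0.0569]
[448 195  23  34 546] [460.2 213.1] [104.  25.  18.] [-0.2103  0.2775]
[364 199  14  16 101] [372.4 208.7] [102.  30.  21.] [-0.1855  0.0868]
[331 224  11   6  38] [336.2 226. ] [66. 37. 22.] [-0.1125  0.0188]
[235 230  12   7  44] [240.2 232.5] [69. 40. 24.] [-0.0518 -0.169 ]
[326 237  21  16 206] [335.9 245.8] [119.  73.  39.] [-0.0552  0.028 ]
[295 240  12   7  56] [300.4 242.7] [68. 39. 24.] [-0.049  -0.0418]
[236 246  15  14 132] [243.2 253.8] [93. 57. 31.] [ 0.0038 -0.1413]
[358 249  12   7  58] [363.9 252.1] [69. 39. 24.] [-0.0496  0.0837]
[292 253  19  18 210] [301.7 262.7] [101.  61.  33.] [ 0.0021 -0.0266]
[355 262  15  18 147] [361.4 272.6] [116.  71.  38.] [0.0031 0.0852]
```

Emit:
{"method": "move_arm", "body": {"targets": [{"dx":0.3,"dy":0.03,"dz":0,"rx":0,"ry":0,"rz":0},{"dx":0.3,"dy":0.053,"dz":0,"rx":0,"ry":0,"rz":0},{"dx":0.3,"dy":0.053,"dz":0,"rx":0,"ry":0,"rz":0},{"dx":0.3,"dy":0.053,"dz":0,"rx":0,"ry":0,"rz":0},{"dx":0.3,"dy":0.053,"dz":0,"rx":0,"ry":0,"rz":0},{"dx":0.3,"dy":0.053,"dz":0,"rx":0,"ry":0,"rz":0},{"dx":0.3,"dy":0.053,"dz":0,"rx":0,"ry":0,"rz":0},{"dx":0.3,"dy":0.053,"dz":0,"rx":0,"ry":0,"rz":0},{"dx":0.3,"dy":0.053,"dz":0,"rx":0,"ry":0,"rz":0},{"dx":0.2,"dy":0.035,"dz":0,"rx":0,"ry":0,"rz":0}]}}

```text
t: 24.4
tcp_pos: [0.5844, -0.023, -0.0187]
tool_rot: [-0.091, 0.996, -0.0, 0.0]
force: [-1.3, -0.5, -0.0]
finger_gap: 0.199
gripper_force: 0.3
```

Emit:
{"method": "move_arm", "body": {"targets": [{"dx":0.05,"dy":0.009,"dz":0,"rx":0,"ry":0,"rz":0},{"dx":0.05,"dy":0.009,"dz":0,"rx":0,"ry":0,"rz":0},{"dx":0.04,"dy":0.007,"dz":0,"rx":0,"ry":0,"rz":0},{"dx":0.04,"dy":0.007,"dz":0,"rx":0,"ry":0,"rz":0},{"dx":0,"dy":0,"dz":0,"rx":0,"ry":0,"rz":0},{"dx":0,"dy":0,"dz":0,"rx":0,"ry":0,"rz":0},{"dx":0,"dy":0,"dz":0,"rx":0,"ry":0,"rz":0},{"dx":0,"dy":0,"dz":0,"rx":0,"ry":0,"rz":0},{"dx":0,"dy":0,"dz":0,"rx":0,"ry":0,"rz":0},{"dx":0,"dy":0,"dz":0,"rx":0,"ry":0,"rz":0}]}}

```text
t: 25.65
tcp_pos: [0.5882, -0.0223, -0.0187]
tool_rot: [-0.091, 0.996, -0.0, 0.0]
force: [0.1, -0.0, -0.2]
finger_gap: 0.199
gripper_force: 0.1
```

```bash
python3 st.py | awk 'NR==1||/\[ ?-?0\.0/'
```

```text
25.65 [ 0.58822699 -0.02231777 -0.01866284] [-0.03681621  0.02806557] [ 0.11183648 -0.01683808 -0.169483  ] 0.19917540376829787
[235 230  12   7  49] [240.1 232.7] [70. 41. 25.] [-0.0513 -0.1688]
[295 240  12   7  58] [300.4 242.9] [69. 40. 24.] [-0.0486 -0.0417]
[328 240   8   8  39] [331.4 244.3] [67. 37. 22.] [-0.0576  0.0188]
[236 246  15  14 135] [243.2 253.9] [95. 58. 32.] [ 0.0039 -0.1414]
[359 249  11   8  52] [363.3 252.5] [67. 38. 23.] [-0.0482  0.0827]
[292 254  19  17 207] [301.6 262.8] [104.  64.  34.] [ 0.0024 -0.0267]
[321 257  23  18 284] [331.4 266.1] [105.  64.  34.] [-0.0011  0.0291]
[355 263  15  17 143] [361.5 272.6] [115.  70.  38.] [0.0032 0.0853]
```

Emit:
{"method": "move_arm", "body": {"targets": [{"dx":0.03,"dy":0.005,"dz":0,"rx":0,"ry":0,"rz":0},{"dx":0.03,"dy":0.005,"dz":0,"rx":0,"ry":0,"rz":0},{"dx":0.03,"dy":0.005,"dz":0,"rx":0,"ry":0,"rz":0},{"dx":0.03,"dy":0.005,"dz":0,"rx":0,"ry":0,"rz":0},{"dx":0,"dy":0,"dz":0,"rx":0,"ry":0,"rz":0},{"dx":0,"dy":0,"dz":0,"rx":0,"ry":0,"rz":0},{"dx":0,"dy":0,"dz":0,"rx":0,"ry":0,"rz":0},{"dx":0,"dy":0,"dz":0,"rx":0,"ry":0,"rz":0},{"dx":0,"dy":0,"dz":0,"rx":0,"ry":0,"rz":0},{"dx":0,"dy":0,"dz":0,"rx":0,"ry":0,"rz":0}]}}

```text
t: 26.95
tcp_pos: [0.5913, -0.0218, -0.0187]
tool_rot: [-0.091, 0.996, -0.0, 0.0]
force: [-0.9, -0.1, -0.2]
finger_gap: 0.198
gripper_force: 0.0
```

Emit:
{"method": "move_arm", "body": {"targets": [{"dx":0.03,"dy":0.005,"dz":0,"rx":0,"ry":0,"rz":0},{"dx":0.03,"dy":0.005,"dz":0,"rx":0,"ry":0,"rz":0},{"dx":0.03,"dy":0.005,"dz":0,"rx":0,"ry":0,"rz":0},{"dx":0,"dy":0,"dz":0,"rx":0,"ry":0,"rz":0},{"dx":0,"dy":0,"dz":0,"rx":0,"ry":0,"rz":0},{"dx":0,"dy":0,"dz":0,"rx":0,"ry":0,"rz":0},{"dx":0,"dy":0,"dz":0,"rx":0,"ry":0,"rz":0},{"dx":0,"dy":0,"dz":0,"rx":0,"ry":0,"rz":0},{"dx":0,"dy":0,"dz":0,"rx":0,"ry":0,"rz":0},{"dx":0,"dy":0,"dz":0,"rx":0,"ry":0,"rz":0}]}}

```text
t: 28.2
tcp_pos: [0.592, -0.0214, -0.0188]
tool_rot: [-0.091, 0.996, 0.0, -0.001]
force: [-5.4, -2.2, 3.8]
finger_gap: 0.201
gripper_force: 2.5
```

```bash
python3 st.py | awk 'NR==1||/\[ ?-?0\.0/'
```

```text
28.2 [ 0.59196581 -0.02138628 -0.0188113 ] [-0.03297112  0.02831404] [-5.40657658 -2.24680351  3.8140165 ] 0.2012730631439745
[235 230  12   7  50] [240.3 232.7] [69. 40. 24.] [-0.0511 -0.1684]
[295 240  12   7  57] [300.3 242.8] [70. 40. 24.] [-0.0487 -0.0419]
[327 242  10   7  40] [331.1 245.5] [66. 37. 22.] [-0.0541  0.0187]
[236 246  15  14 133] [243.3 253.9] [96. 59. 32.] [ 0.0038 -0.1412]
[360 252   9   5  26] [363.8 253.8] [66. 37. 23.] [-0.045  0.084]
[292 254  19  17 209] [301.6 262.8] [104.  64.  34.] [ 0.0024 -0.0267]
[320 257  23  18 282] [331.  266.7] [107.  65.  35.] [0.0004 0.0286]
[355 263  15  17 143] [361.5 272.7] [114.  70.  38.] [0.0033 0.0854]
```

Emit:
{"method": "move_arm", "body": {"targets": [{"dx":-0.1,"dy":-0.018,"dz":0,"rx":0,"ry":0,"rz":0},{"dx":-0.3,"dy":-0.054,"dz":0,"rx":0,"ry":0,"rz":0},{"dx":-0.6,"dy":-0.11,"dz":0,"rx":0,"ry":0,"rz":0},{"dx":-0.8,"dy":-0.14,"dz":0,"rx":0,"ry":0,"rz":0},{"dx":0,"dy":0,"dz":0.8,"rx":0,"ry":0,"rz":0},{"dx":0,"dy":0,"dz":1,"rx":0,"ry":0,"rz":0},{"dx":-0.4,"dy":0,"dz":1,"rx":0,"ry":0,"rz":0},{"dx":-0.8,"dy":0,"dz":1,"rx":0,"ry":0,"rz":0},{"dx":-0.8,"dy":0,"dz":1,"rx":0,"ry":0,"rz":0},{"dx":0,"dy":0,"dz":0,"rx":0,"ry":0,"rz":0}]}}

```text
t: 29.5
tcp_pos: [0.4987, -0.0295, 0.1029]
tool_rot: [-0.09, 0.996, -0.001, 0.002]
force: [0.0, 0.3, 0.3]
finger_gap: 0.202
gripper_force: 0.0
```

```bash
python3 st.py | awk 'NR==1||/\[ ?-?0\.0/'; python3 - <<'E'
from h import *
a=snap('scene','pics/e1.png')[190:320,200:440];a=cv2.resize(a,(800,433),interpolation=2);cv2.imwrite('pics/e2.png',a[:,:,::-1])
E
```

```text
29.5 [ 0.49871518 -0.02954388  0.10288592] [-0.12617875  0.03694902] [0.00268507 0.32263396 0.34276097] 0.2016460919141662
[235 230  11   6  34] [240.2 232. ] [67. 38. 23.] [-0.0531 -0.1695]
[295 239  12   8  49] [300.3 242.4] [66. 38. 22.] [-0.0498 -0.0421]
[326 243  11   6  39] [331.2 245.2] [66. 38. 22.] [-0.055   0.0187]
[236 246  14  14 128] [243.1 253.8] [90. 55. 29.] [ 0.0038 -0.1417]
[358 249  12   7  53] [363.7 252. ] [66. 38. 23.] [-0.0495  0.0833]
[292 253  19  18 207] [301.6 262.7] [97. 59. 31.] [ 0.0022 -0.0268]
[320 257  23  18 268] [331.  266.6] [101.  61.  32.] [0.0001 0.0285]
[355 262  14  18 144] [361.4 272.6] [112.  68.  36.] [0.0032 0.0852]
```

View pics/e2.png

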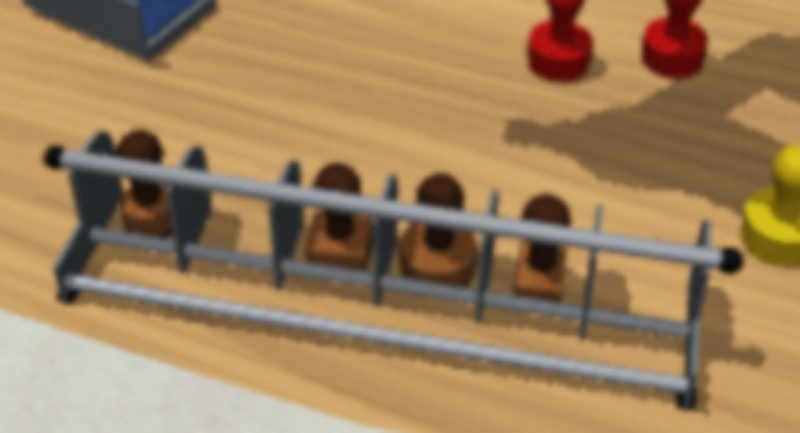

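The round stamp, at crop (440,245), stands upright in the third gap against the rod. Its neighbours at (340,220), (545,250) and (145,190) have not moved, and the robot is clear.

```bash
python3 -c "
from station import order
print(order.sign_off())"
```

```text
the job is handed in; nothing more can be done
None
```

The round stamp stands upright in the third gap against the back rod, after rail touches over gaps 1, 2 and 3 in order (about 9, 8 and 7 N); the other stamps are where they were, and the job is handed in, though sign-off gave no verdict.

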